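# Make up two goldsmith's job kits

## Task

Make up two job trays from the stock on the jeweller's bench. In the three-compartment setting tray, lay the wooden ring clamp in the long compartment and stand the loupe and the smaller round tin upright in the two square compartments, one in each, either way round; in the two-compartment forming tray, put the steel doming block and the smaller wire spool, one in each compartment, either way round. Everything must sit flat on its compartment's floor, and the large tin and the large spool stay where they are.

Things in the scene. Friction and masses are not known exactly. Their poses are not given: they have to be found in the camera images.
- setting_tray: Grey plastic tray fixed to the bench, 170 (x) by 140 (y) mm, white walls 4 mm thick and 8 mm high, floor top 3 mm above the bench. Origin: centre of the underside. The +y half is one long compartment, 162 by 64 mm inside, centred at x 0, y +34 mm; the -y half is two squarish compartments, 79 by 64 mm inside, centred at x +41.5 and -41.5 mm, y -34 mm.
- forming_tray: Grey plastic tray fixed to the bench, 164 (x) by 84 (y) mm, white walls 4 mm thick and 8 mm high, floor top 3 mm above the bench. Origin: centre of the underside. A wall at x = 0 splits it into two compartments, 76 by 76 mm inside, centred at x +40 and -40 mm, y 0.
- ring_clamp: Wooden hand clamp for rings, lying flat: a bar 120 mm long (x), 24 mm wide (y), 28 mm high, with a brass band 26 mm wide round its middle and dark jaw pads at the ends; about 80 g. Origin: centre of the underside.
- loupe: Black plastic eye loupe, standing upright, round, 40 mm high: foot rim 40 mm across and 5 mm high, above it (from 9 to 34 mm height) a straight barrel 33 mm across, top 28 mm across with a glass lens; about 35 g. Origin: centre of the underside, z up.
- small_tin: The smaller of two round aluminium tins with closed lids: 42 mm across, 30 mm high; 40 to 85 g. Origin: centre of the underside, z up.
- doming_block: Steel doming block: a 38 mm cube with round dark hollows in its faces, a single big one in the top; about 0.4 kg. Origin: centre of the underside, z up, x and y square to its sides.
- small_spool: The smaller of two wire spools, standing on its flange: two white plastic flanges 42 mm across, 5 mm thick, with copper-coloured wire 41 mm across wound between them, 34 mm high overall, dark hub spot on top; 75 to 155 g. Origin: centre of the underside, z up.
- large_tin: The larger round aluminium tin, 64 mm across, 30 mm high; not wanted, stays where it is. Origin: centre of the underside.
- large_spool: The larger wire spool, 64 mm across, 34 mm high, white flanges and copper-coloured wire; not wanted, stays where it is. Origin: centre of the underside.
Not all that is in view belongs to the job. What is shaped like the small_spool but blue or green is not meant. What is shaped like the forming_tray but purple is not meant.

How it is judged:
By the outcome, as a careful person would: the job done as asked, in the order asked, and still so for the second after the job is handed in, with the robot touching nothing.
It also fails if it takes over 125 s, if anything falls off the work surface, if the arm or the gripper's body presses on something with over 40 N, if the wrist force passes 120 N, or if a joint passes its speed limit or range.

## Robot

A 6-joint arm with a two-finger parallel gripper is mounted at the origin on the work surface. World frame = base frame: x ahead of the robot, y to its left, z up, the work surface at z = 0. Lengths are in m, angles in rad, forces in N, time in s.
With the tool pointing down it reaches from about 0.375 to 0.9 m from the base axis. Payload 3.1 kg.
Tool frame: the origin (TCP) lies midway between the tips of the shut fingers; the grasp point (between the pads) lies 19 mm behind it; z points along the fingers, y is the line along which they close (so a half turn about z gives the same grasp; the last joint's range is limited). The gripper opens to 85 mm and grips with 20 to 120 N. Pads are 22 mm wide; open, the fingers measure 114 mm over their backs; the gripper's body (76 mm by 85 mm) begins 54 mm behind the grasp point. The pads swing forward as they close: fully open they stand 13 mm farther back than shut.
Start: joints at [0.972, 0.527, 1.433, -0, 1.181, -0.178], TCP at [0.255, 0.57, 0.231] pointing down, gripper open.
Joint ranges: [-3.08, 3.08], [-0.75, 2.2], [0.22, 2.44], [-1.43, 4.57], [0, 2.65], [-2.85, 2.85]. Speed limits (rad/s): [2.79, 2.79, 3.14, 3.14, 3.14, 3.14].

## Interface

Orientations are given as a unit quaternion [x, y, z, w].
In Python, from station import manip gives the robot as it stands.
- The arm moves only by the tool drive_tool, never from a script. Its argument "motion" is a list that holds one entry, the list of rows, each a list of 5 numbers: the finger opening in mm, from 0 to 85.4, then the shift along the tool's x, y, z in units of 30 mm (1.0 is 30 mm), then the turn about the tool's z in units of 8 degrees (1.0 is 8 degrees). In form: [[[fingers, x, y, z, yaw], ...]]. A call has 1 to 10 rows; each row is the pose to reach, as a shift and turn from the pose commanded when the call began, along the tool's axes at that moment; what a row does not reach only later rows make up. A row lasts 1/10 s, in which the tool goes at most 50 mm and 8.59 degrees, less where a joint would pass 70% of its speed; a pose out of reach is approached as far as the arm can. A call with a gripper value outside its range is refused whole. The fingers move at their own pace and stop on an object; "squeeze" is the grip in N (left out, the last holds). Time passes only in rows, so rows that repeat a pose let the fingers close. It gives the time, the measured TCP pose, the force, the opening and the grip force at its end, in the units of the state.
- manip.sense(): the state, without advancing time (a new reading comes with each control period).
- manip.snapshot(name): name is "scene" or "top"; returns the picture (384x512x3 uint8, red, green, blue); there is no depth.
- manip.camera_model(name): a dict with "fov_y" (degrees; the focal length in pixels is half the picture's height over the tangent of half this angle, whatever the lens; pixels are square), "cx", "cy" (the principal point, pixels), "origin" and "orientation" of the camera in the world. Camera axes: x right, y up, looking along -z (the intrinsics and any distortion apply to the point x, -y, -z); pixel columns grow to the right and rows downward; lengths in m; the calibration is good to about 2 mm. A picture is of the moment at which its call begins. camera_model takes no time and is no camera call.
- manip.sign_off(): hands the job in; it is judged then, once.
The state is a dict: "t": time; "q": joint angles; "qd": joint speeds; "tau": joint torques, N m; "tcp_pos": TCP position; "tool_rot": TCP orientation; "force": force on the tool from outside, world axes, zero at the start; "ft_torque": the same for the moment, N m; "finger_gap": opening from 0.0 (shut) to 1.0 (fully open); "gripper_force": force on a finger pad.
Only numpy, scipy, OpenCV 4.12 (cv2) and the standard library are available. Lean on these libraries where they do the work, as an engineer would, in place of code of your own. Each camera call takes 0.05 s, during which the arm holds its last target. There are 200 camera calls.

## Working session

There is one attempt and no reset: what is moved stays moved. The work goes in short steps, Python scripts to look and compute and a tool call to move; the robot and the scene stay as the last step left them, time stands still between calls to the robot, and variables do not carry over. Pictures are saved under pics/ and viewed, at most 14 in all, crops included, and the job is handed in when it is done.

Besides the shell and the picture viewer there is one more tool, called after ">>>" as name(argument=value, ...) on one line, values as JSON. drive_tool: Moves the arm, as the interface text tells. Its arguments: {"type":"object","properties":{"motion":{"type":"array","items":{"type":"array","items":{"type":"array","items":{"type":"number"}}}},"squeeze":{"type":"number"}},"required":["motion"]}

```bash
mkdir -p pics
python3 - <<'E'
from station import manip
import cv2
for n in("scene","top"):
    cv2.imwrite(f"pics/{n}0.png",cv2.cvtColor(manip.snapshot(n),cv2.COLOR_RGB2BGR)); print(manip.camera_model(n))
print(manip.sense())
E
```

```text
{'fov_y': 57.65486874980686, 'cx': 256.22373851520587, 'cy': 189.3607216019386, 'origin': array([ 0.83604962, -0.49061785,  0.70685686]), 'orientation': array([0.33646984, 0.09478859, 0.27793267, 0.89473828])}
{'fov_y': 50.71238199300258, 'cx': 254.27113439057536, 'cy': 193.1751196090718, 'origin': array([0.40385658, 0.01735565, 1.10433564]), 'orientation': array([ 0.03517727, -0.02800114, -0.70348562,  0.7092859 ])}
{'t': 0.1, 'q': array([ 9.71491249e-01,  5.28392143e-01,  1.43378483e+00,  2.86476156e-05,
        1.18138740e+00, -1.78515084e-01]), 'qd': array([ 6.41661599e-04, -3.45618464e-04, -2.07961506e-03,  3.69004378e-05,
       -2.36662211e-03, -5.94586915e-05]), 'tau': array([-1.65438169e-04, -4.43305743e+01, -1.78585392e+01, -2.55479508e-04,
        3.88422588e-03, -9.09588671e-07]), 'tcp_pos': array([0.25490625, 0.56995005, 0.23041644]), 'tool_rot': array([ 2.08851432e-01,  9.77946884e-01, -9.07218385e-04, -3.86076303e-04]), 'force': array([-0.66233354, -0.15959156,  1.04744779]), 'ft_torque': array([ 0.01518234, -0.04038103,  0.02255094]), 'gripper_force': 0.0, 'finger_gap': 1.0014038515108985}
```

View pics/top0.png

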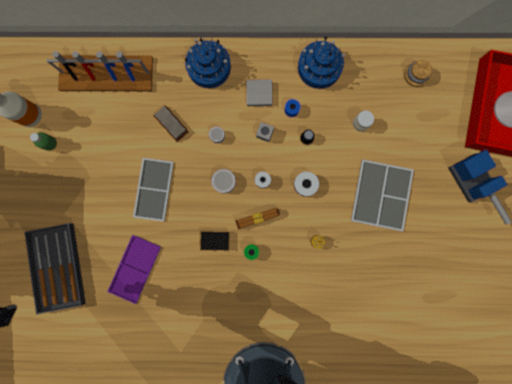

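View pics/scene0.png

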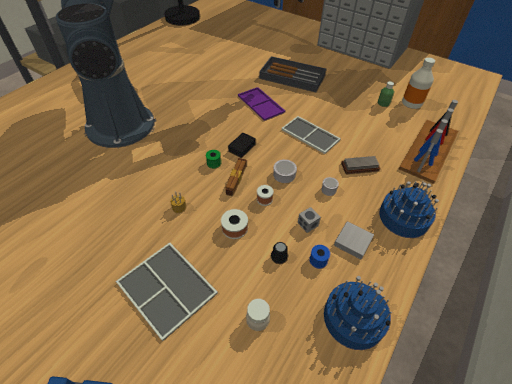

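The top view shows:
- **Clamp, loupe, small tin:** clamp (258,217), loupe (307,136), small tin (217,134).
- **Block and spools:** doming block (265,131), small spool (263,180), large spool (307,184).
- **Large tin:** (223,181).
- **Trays:** forming tray (154,189), setting tray (383,195).

The scene view agrees: loupe (280,253), block (309,219), tin (330,186), spool (265,194), clamp (236,176).

```bash
cat > h.py <<'E'
import numpy as np, cv2
from scipy.spatial.transform import Rotation as R
from station import manip
class Cam:
    def __init__(s,n):
        m=manip.camera_model(n); s.o=np.array(m["origin"]); s.R=R.from_quat(m["orientation"]).as_matrix()
        s.f=192/np.tan(np.radians(m["fov_y"]/2)); s.c=np.array([m["cx"],m["cy"]])
    def ray(s,p):
        d=(np.atleast_2d(p)-s.c)/s.f
        return np.c_[d[:,0],-d[:,1],-np.ones(len(d))]@s.R.T
    def onz(s,p,z):
        r=s.ray(p); return s.o+r*((z-s.o[2])/r[:,2])[:,None]
    def proj(s,X):
        v=(np.atleast_2d(X)-s.o)@s.R; return s.c+s.f*np.c_[v[:,0],-v[:,1]]/-v[:,2:]
def save(n,img,box=None,k=1):
    if box: x0,y0,x1,y1=box; img=img[y0:y1,x0:x1]
    cv2.imwrite(f"pics/{n}.png",cv2.cvtColor(cv2.resize(img,None,fx=k,fy=k,interpolation=cv2.INTER_CUBIC),cv2.COLOR_RGB2BGR))
E
python3 - <<'E'
from h import *
img=cv2.imread("pics/top0.png")[:,:,::-1]; save("topc",img,(125,85,425,265),2.66)
img=cv2.imread("pics/scene0.png")[:,:,::-1]; save("scenec",img,(110,90,380,350),2.2)
t=Cam("top")
for n,p,z in [("clamp",(258,217),.028),("loupe",(307,136),.04),("tin",(217,134),.03),("block",(265,131),.038),("spool",(263,180),.034),("ftray",(154,189),.011),("stray",(383,195),.011),("ltin",(223,181),.03),("lspool",(307,184),.034)]:
    X=t.onz(p,z)[0]; print(n,X.round(3),Cam("scene").proj(X).round(0))
E
```

```text
clamp [0.437 0.018 0.028] [[235. 173.]]
loupe [ 0.653 -0.111  0.04 ] [[279. 244.]]
tin [0.66  0.131 0.03 ] [[329. 183.]]
block [0.667 0.001 0.038] [[308. 214.]]
spool [0.535 0.006 0.034] [[263. 190.]]
ftray [0.511 0.302 0.011] [[309. 132.]]
stray [ 0.5   -0.319  0.011] [[165. 285.]]
ltin [0.532 0.113 0.03 ] [[284. 167.]]
lspool [ 0.525 -0.111  0.034] [[233. 219.]]
```

View pics/topc.png

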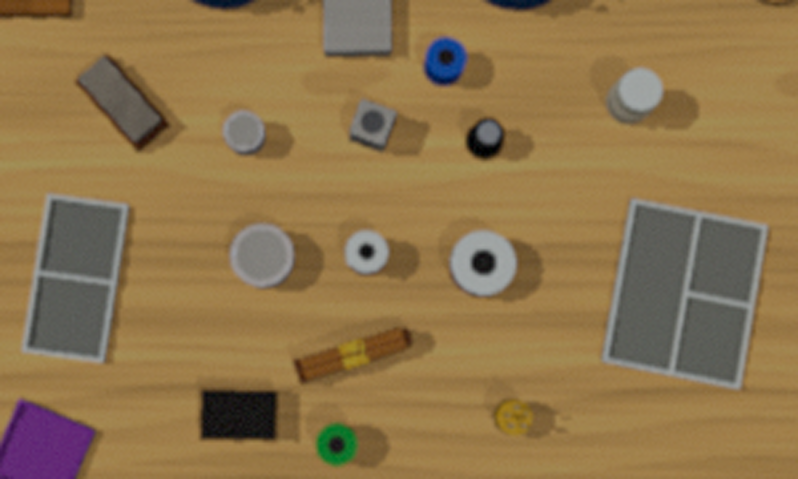

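View pics/scenec.png

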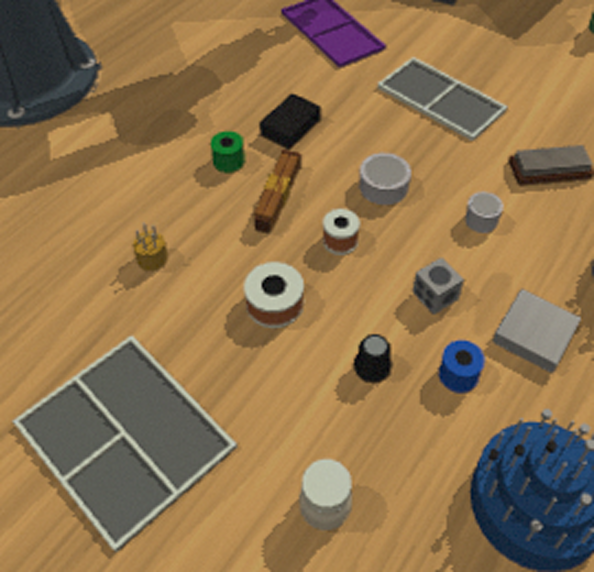

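The crops confirm every item. In the forming tray and setting tray the compartments show as separate grey areas, and the setting tray's long compartment lies towards +y. Next: measuring with masks.

Run:
```python
from h import *
for n in("top","scene"):
    im=cv2.imread(f"pics/{n}0.png"); h=cv2.cvtColor(im,cv2.COLOR_BGR2HSV); c=Cam(n)
    lo=((h[:,:,1]<75)&(h[:,:,2]>45)).astype(np.uint8)
    N,l,s,ce=cv2.connectedComponentsWithStats(lo,connectivity=4)
    print(n,"lowsat")
    for i in range(1,N):
        if 40<s[i,4]<9000:
            X=c.onz(ce[i],.03)[0]
            if .35<X[0]<.75 and abs(X[1])<.45:
                m=cv2.inRange(l,i,i); k=max(cv2.findContours(m,0,1)[0],key=cv2.contourArea)
                r=cv2.minAreaRect(k); q=c.onz(cv2.boxPoints(r),.011)
                print(s[i,4],s[i,:4],ce[i].round(1),"z.03",X[:2].round(3),"V",h[:,:,2][l==i].mean().round(),"rect",np.round(r[1],1), "corners.011",q[:,:2].round(3).tolist() if s[i,4]>600 else "")
```

```text
top lowsat
431 [155 107  30  31] [169.8 122. ] z.03 [0.692 0.259] V 97.0 rect [32.5 13.3] corners.011 
314 [353 110  21  21] [363.3 120.1] z.03 [ 0.7   -0.264] V 145.0 rect [16.3 21.2] corners.011 
224 [257 122  17  19] [264.6 131.2] z.03 [0.668 0.002] V 103.0 rect [14.7 15.6] corners.011 
209 [209 126  16  17] [216.5 134.2] z.03 [0.659 0.132] V 129.0 rect [16. 15.] corners.011 
79 [304 130  10  10] [308.4 134.4] z.03 [ 0.66  -0.116] V 98.0 rect [9.2 8.5] corners.011 
1943 [133 158  41  64] [152.9 189.1] z.03 [0.509 0.3  ] V 104.0 rect [32.2 61.1] corners.011 [[0.435, 0.358], [0.601, 0.339], [0.588, 0.251], [0.423, 0.271]]
3379 [351 159  63  72] [382.1 195. ] z.03 [ 0.498 -0.311] V 104.0 rect [53.8 63.8] corners.011 [[0.427, -0.229], [0.598, -0.262], [0.573, -0.405], [0.403, -0.37]]
473 [211 169  25  24] [223.2 180.6] z.03 [0.533 0.112] V 135.0 rect [23. 24.] corners.011 
212 [254 171  17  17] [262.3 179.3] z.03 [0.537 0.007] V 148.0 rect [16. 16.] corners.011 
459 [294 171  26  26] [306.3 183.5] z.03 [ 0.527 -0.11 ] V 152.0 rect [25.  24.1] corners.011 
scene lowsat
1038 [282 116  5
[... 414 characters left out ...]
.011 
166 [257 185  17  14] [264.7 191.3] z.03 [0.538 0.008] V 172.0 rect [13. 16.] corners.011 
343 [298 208  23  25] [308.5 219. ] z.03 [ 0.672 -0.004] V 94.0 rect [20.5 19.8] corners.011 
432 [221 209  27  23] [233.9 220.3] z.03 [ 0.528 -0.11 ] V 179.0 rect [22. 26.] corners.011 
84 [275 242  11  10] [280.1 246.5] z.03 [ 0.656 -0.109] V 111.0 rect [ 9. 10.] corners.011 
5137 [116 243 102  98] [166.  289.7] z.03 [ 0.518 -0.329] V 106.0 rect [75.5 73.9] corners.011 [[0.407, -0.379], [0.418, -0.222], [0.602, -0.267], [0.575, -0.404]]
615 [246 299  24  32] [257.7 314.2] z.03 [ 0.701 -0.265] V 160.0 rect [31. 23.] corners.011 [[0.659, -0.246], [0.698, -0.219], [0.733, -0.272], [0.695, -0.297]]
```

```bash
cat >> h.py <<'E'
def plan(x,y,z,jaw):
    """units for the move to x,y,z with closing line at world angle jaw (deg, mod 180)"""
    s=manip.sense(); M=R.from_quat(s["tool_rot"]).as_matrix()
    d=(np.array([x,y,z])-s["tcp_pos"])@M/.03
    cur=np.degrees(np.arctan2(M[1,1],M[0,1])); t=(jaw-cur+90)%180-90
    print("q6",s["q"][5].round(2),"tcp",s["tcp_pos"].round(4),"jaw",cur.round(1),"-> units",d.round(3),"yaw",round(-t/8,3), "other", round(-(t-180*np.sign(t))/8,2))
E
python3 - <<'E'
from h import *
T,S=Cam("top"),Cam("scene")
for n,z,a,b in [("tin",.03,(216.5,134.2),(329.5,184)),("loupe",.04,(308.4,134.4),(280.1,246.5)),("spool",.034,(262.3,179.3),(264.7,191.3)),("ltin",.03,(223.2,180.6),None),("lspool",.034,(306.3,183.5),None),("stray",.008,(382.1,195),(166,289.7)),("ftray",.008,(152.9,189.1),(310.8,134.2))]:
    print(n,T.onz(a,z)[0,:2].round(4), S.onz(b,z)[0,:2].round(4) if b else "")
# clamp mask, brown/yellow dark
for n,c,(cx,cy),w,zc in(("top",T,(258,217),30,.02),("scene",S,(236,177),25,.02)):
    im=cv2.imread(f"pics/{n}0.png"); h=cv2.cvtColor(im,cv2.COLOR_BGR2HSV)
    y0,x0=cy-w,cx-w; sub=im[y0:cy+w,x0:cx+w].astype(int); lab=cv2.cvtColor(im,cv2.COLOR_BGR2LAB)[y0:cy+w,x0:cx+w].astype(int)
    hs=h[y0:cy+w,x0:cx+w]; m=((hs[:,:,1]>150)&((hs[:,:,0]<14)|(hs[:,:,1]>185))).astype(np.uint8)
    N,l,s,ce=cv2.connectedComponentsWithStats(m); i=1+s[1:,4].argmax()
    k=max(cv2.findContours(cv2.inRange(l,i,i),0,1)[0],key=cv2.contourArea)+np.array([x0,y0])
    r=cv2.minAreaRect(k); q=c.onz(cv2.boxPoints(r),zc); print(n,"clamp",s[i,4],np.round(r[0],1),np.round(r[1],1),c.onz(r[0],zc)[0].round(4),q[:,:2].round(3).tolist())
# block top quad
P=np.array([(366,100),(396,110),(384,147),(350,136)])/2.66+[125,85]
Q=T.onz(P,.038); print("blk",Q[:,:2].round(3).tolist(),Q.mean(0).round(4))
P=np.array([(440,260),(463,278),(437,294),(415,275)])/2.2+[110,90]
Q=S.onz(P,.038); print("blkS",Q[:,:2].round(3).tolist(),Q.mean(0).round(4))
a,b=[c/2.66+np.array([125,85]) for c in (np.array([300,370]),np.array([407,338]))]; print("clamp ends",T.onz(np.array([a,b]),.02))
a,b=[c/2.2+np.array([110,90]) for c in (np.array([292,155]),np.array([263,226]))]; print("clamp endsS",S.onz(np.array([a,b]),.02))
plan(.437,.018,.12,100)
E
```

```text
tin [0.6592 0.1321] [0.6632 0.1269]
loupe [ 0.6578 -0.1145] [ 0.6588 -0.1142]
spool [0.537  0.0076] [0.5398 0.0056]
ltin [0.5332 0.112 ] 
lspool [ 0.5266 -0.1093] 
stray [ 0.4998 -0.3172] [ 0.5074 -0.3239]
ftray [0.5111 0.3054] [0.5178 0.3005]Traceback (most recent call last):
  File "<stdin>", line 11, in <module>
cv2.error: OpenCV(4.12.0) :-1: error: (-5:Bad argument) in function 'inRange'
> Overload resolution failed:
>  - lowerb is not a numpy array, neither a scalar
>  - Expected Ptr<cv::UMat> for argument 'lowerb'
```

Run:
```python
from h import *
T,S=Cam("top"),Cam("scene")
for n,c,(cx,cy),w,zc in(("top",T,(258,217),30,.02),("scene",S,(236,177),25,.02)):
    im=cv2.imread(f"pics/{n}0.png"); h=cv2.cvtColor(im,cv2.COLOR_BGR2HSV)
    y0,x0=cy-w,cx-w; hs=h[y0:cy+w,x0:cx+w]
    m=((hs[:,:,1]>150)&((hs[:,:,0]<14)|(hs[:,:,1]>185))).astype(np.uint8)
    N,l,s,ce=cv2.connectedComponentsWithStats(m); i=1+s[1:,4].argmax()
    k=max(cv2.findContours((l==i).astype(np.uint8),0,1)[0],key=cv2.contourArea)+np.array([x0,y0])
    r=cv2.minAreaRect(k); q=c.onz(cv2.boxPoints(r),zc); print(n,"clamp",s[i,4],np.round(r[0],1),np.round(r[1],1),c.onz(r[0],zc)[0].round(4),q[:,:2].round(3).tolist())
P=np.array([(366,100),(396,110),(384,147),(350,136)])/2.66+[125,85]
Q=T.onz(P,.038); print("blk",Q[:,:2].round(3).tolist(),Q.mean(0).round(4))
P=np.array([(440,260),(463,278),(437,294),(415,275)])/2.2+[110,90]
Q=S.onz(P,.038); print("blkS",Q[:,:2].round(3).tolist(),Q.mean(0).round(4))
a,b=[np.array(c)/2.66+np.array([125,85]) for c in ([300,370],[407,338],[355,353])]and (np.array([300,370])/2.66+[125,85],np.array([407,338])/2.66+[125,85]); print("clamp ends",T.onz(np.array([a,b]),.02))
a,b=np.array([292,155])/2.2+[110,90],np.array([263,226])/2.2+[110,90]; print("clamp endsS",S.onz(np.array([a,b]),.02))
plan(.437,.018,.12,100)
```

```text
top clamp 278 [257.8 217.8] [ 8.9 44. ] [0.4351 0.0189 0.02  ] [[0.427, 0.078], [0.465, -0.033], [0.443, -0.04], [0.405, 0.071]]
scene clamp 76 [215.  158.5] [13.  8.] [0.3523 0.0374 0.02  ] [[0.326, 0.052], [0.345, 0.065], [0.377, 0.024], [0.359, 0.011]]
blk [[0.69, 0.008], [0.68, -0.022], [0.642, -0.011], [0.653, 0.024]] [ 6.659e-01 -3.000e-04  3.800e-02]
blkS [[0.662, 0.021], [0.694, 0.013], [0.681, -0.022], [0.649, -0.013]] [ 6.713e-01 -3.000e-04  3.800e-02]
clamp ends [[ 0.41775345  0.07210311  0.02      ]
 [ 0.45075239 -0.03513092  0.02      ]]
clamp endsS [[ 0.42062652  0.07587724  0.02      ]
 [ 0.46191013 -0.04019161  0.02      ]]
q6 -0.18 tcp [0.2549 0.57   0.2304] jaw 65.9 -> units [-13.057 -14.307   3.703] yaw -4.264 other 18.24
```

```bash
python3 -c "
from h import *
plan(.436,.019,.10,19)"
```

```text
q6 -0.18 tcp [0.2549 0.57   0.2304] jaw 65.9 -> units [-13.013 -14.289   4.37 ] yaw 5.861 other -16.64
```

>>> drive_tool(motion=[[[60,-13.013,-14.289,3,5.861],[60,-13.013,-14.289,3,5.861],[60,-13.013,-14.289,3,5.861],[60,-13.013,-14.289,3,5.861],[60,-13.013,-14.289,3,5.861],[60,-13.013,-14.289,3,5.861],[60,-13.013,-14.289,3,5.861],[60,-13.013,-14.289,3,5.861],[60,-13.013,-14.289,3,5.861],[60,-13.013,-14.289,3,5.861]]])

```text
t: 1.1
tcp_pos: [0.41, 0.0993, 0.1543]
tool_rot: [0.581, 0.814, 0.0, 0.0]
force: [0.6, 0.6, -0.1]
finger_gap: 0.701
gripper_force: 0.0
```

```bash
python3 -c "
from h import *
plan(.436,.019,.008,19)
print(manip.sense()['t'])"
```

```text
q6 -0.36 tcp [0.41   0.0993 0.1543] jaw 19.0 -> units [-2.812 -0.051  4.878] yaw 0.001 other -22.5
1.1
```

>>> drive_tool(motion=[[[60,-2.8,-0.05,1.5,0],[60,-2.8,-0.05,2.5,0],[60,-2.8,-0.05,2.5,0],[60,-2.8,-0.05,2.5,0]]])

```text
t: 1.5
tcp_pos: [0.4348, 0.0204, 0.078]
tool_rot: [0.582, 0.813, -0.001, -0.002]
force: [-0.3, 0.2, 0.1]
finger_gap: 0.704
gripper_force: 0.0
```

```bash
python3 -c "
from h import *
plan(.436,.019,.008,19)"
```

```text
q6 -0.54 tcp [0.4348 0.0204 0.078 ] jaw 18.8 -> units [-0.064  0.033  2.334] yaw -0.022 other 22.48
```

Lag is small. I'll descend, then close.

>>> drive_tool(motion=[[[60,-0.05,0.03,1.0,0],[60,-0.05,0.03,1.8,0],[60,-0.05,0.03,2.3,0],[60,-0.05,0.03,2.3,0],[10,-0.05,0.03,2.3,0],[10,-0.05,0.03,2.3,0],[10,-0.05,0.03,2.3,0],[10,-0.05,0.03,2.3,0],[10,-0.05,0.03,2.3,0],[10,-0.05,0.03,2.3,0]]], squeeze=40)

```text
t: 2.5
tcp_pos: [0.4376, 0.0205, 0.0121]
tool_rot: [0.581, 0.814, 0.001, 0.001]
force: [0.9, 3.6, 5.7]
finger_gap: 0.292
gripper_force: 40.0
```

>>> drive_tool(motion=[[[10,0,0,-0.5,0],[10,0,0,-1.5,0],[10,0,0,-3,0],[10,0,0,-3,0]]])

```text
t: 2.9
tcp_pos: [0.44, 0.0198, 0.1054]
tool_rot: [0.581, 0.814, 0.002, 0.005]
force: [0.7, -0.1, -1.9]
finger_gap: 0.294
gripper_force: 39.6
```

```bash
python3 -c "
from h import *
plan(.5063,-.2836,.10,79.4); i=manip.snapshot('scene'); save('s1',i,(150,80,350,280),2.5)"
```

```text
q6 -0.54 tcp [0.44   0.0198 0.1054] jaw 19.0 -> units [-10.279  -1.209   0.227] yaw -7.547 other 14.95
```

View pics/s1.png

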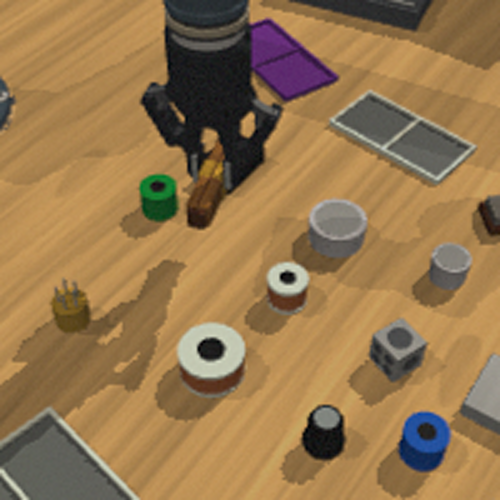

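The clamp is held about level by its brass band at (210,185). Carrying it to the setting tray.

>>> drive_tool(motion=[[[10,-10.28,-1.21,0,-7.55],[10,-10.28,-1.21,0,-7.55],[10,-10.28,-1.21,0,-7.55],[10,-10.28,-1.21,0,-7.55],[10,-10.28,-1.21,0,-7.55],[10,-10.28,-1.21,0,-7.55],[10,-10.28,-1.21,0,-7.55],[10,-10.28,-1.21,1,-7.55],[10,-10.28,-1.21,1.5,-7.55],[10,-10.28,-1.21,1.5,-7.55]]])

```text
t: 3.95
tcp_pos: [0.5006, -0.2818, 0.0522]
tool_rot: [0.093, 0.996, 0.002, -0.003]
force: [-0.3, 0.1, 0.2]
finger_gap: 0.295
gripper_force: 39.5
```

```bash
python3 -c "
from h import *
plan(.5063,-.2836,.015,79.4)
i=manip.snapshot('top'); save('t2',i,(300,130,450,260),4)
i=manip.snapshot('scene'); save('s2',i,(90,180,260,350),3)"
```

```text
q6 -2.09 tcp [ 0.5006 -0.2818  0.0522] jaw 79.3 -> units [-0.208 -0.03   1.239] yaw -0.007 other 22.49
```

View pics/s2.png

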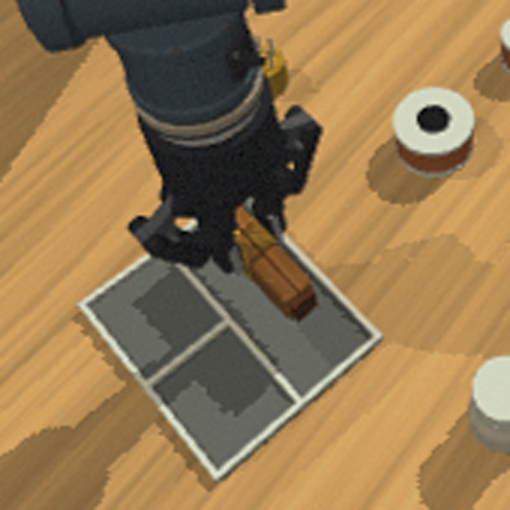

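The clamp (280,265) lies along the long compartment, well inside it. Lowering and releasing.

>>> drive_tool(motion=[[[10,-0.2,-0.03,0.6,0],[10,-0.2,-0.03,1.0,0],[10,-0.2,-0.03,1.2,0],[10,-0.2,-0.03,1.25,0],[10,-0.2,-0.03,1.25,0],[10,-0.2,-0.03,1.25,0]]])

```text
t: 4.65
tcp_pos: [0.509, -0.2855, 0.0186]
tool_rot: [0.092, 0.996, -0.0, 0.0]
force: [-0.2, -0.3, -1.7]
finger_gap: 0.291
gripper_force: 39.5
```

>>> drive_tool(motion=[[[36,0,0,0,0],[36,0,0,0,0],[36,0,0,0,0],[36,0,0,-0.7,0],[36,0,0,-2,0],[60,0,0,-3,0],[60,0,0,-3,0]]])

```text
t: 5.35
tcp_pos: [0.5113, -0.2873, 0.1125]
tool_rot: [0.092, 0.996, -0.003, 0.004]
force: [0.8, -1.4, 0.0]
finger_gap: 0.702
gripper_force: 0.0
```

```bash
python3 -c "
from h import *
plan(.6582,-.1143,.10,45);plan(.6582,-.1143,.10,90)
i=manip.snapshot('scene'); save('s3',i,(90,180,260,350),3)"
```

```text
q6 -2.09 tcp [ 0.5113 -0.2873  0.1125] jaw 79.4 -> units [-3.749  6.571  0.417] yaw 4.301 other -18.2
q6 -2.09 tcp [ 0.5113 -0.2873  0.1125] jaw 79.4 -> units [-3.749  6.571  0.417] yaw -1.324 other 21.18
```

View pics/s3.png

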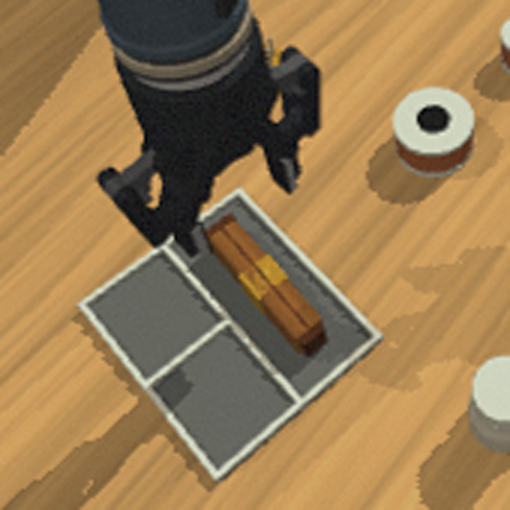

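The clamp lies flat in the long compartment with clear floor round it. Next the loupe, with the jaw at about -50° to keep off the blue spool and suit the tray.

>>> drive_tool(motion=[[[60,-3.75,6.57,0,16.2],[60,-3.75,6.57,0,16.2],[60,-3.75,6.57,0,16.2],[60,-3.75,6.57,0,16.2],[60,-3.75,6.57,0,16.2],[60,-3.75,6.57,0,16.2],[60,-3.75,6.57,0,16.2],[60,-3.75,6.57,0,16.2],[60,-3.75,6.57,0,16.2],[60,-3.75,6.57,0,16.2]]])

```text
t: 6.4
tcp_pos: [0.6544, -0.1117, 0.1061]
tool_rot: [0.738, 0.675, -0.001, -0.002]
force: [-0.0, -0.0, 0.3]
finger_gap: 0.703
gripper_force: 0.0
```

```bash
python3 -c "
from h import *
plan(.6582,-.1143,.09,-50)"
```

```text
q6 -0.25 tcp [ 0.6544 -0.1117  0.1061] jaw -5.1 -> units [-0.074  0.135  0.536] yaw 5.611 other -16.89
```

>>> drive_tool(motion=[[[60,-0.07,0.13,0,4.4],[60,-0.07,0.13,0.5,4.4],[60,-0.07,0.13,0.5,4.4],[60,-0.07,0.13,0.5,4.4],[60,-0.07,0.13,0.5,4.4],[60,-0.07,0.13,0.5,4.4],[60,-0.07,0.13,0.5,4.4]]])

```text
t: 7.1
tcp_pos: [0.659, -0.1145, 0.0925]
tool_rot: [0.906, 0.424, -0.0, -0.0]
force: [-0.1, 0.2, -0.3]
finger_gap: 0.702
gripper_force: 0.0
```

```bash
python3 -c "
from h import *
plan(.6582,-.1143,.008,-40)"
```

```text
q6 0.36 tcp [ 0.659  -0.1145  0.0925] jaw -39.8 -> units [-0.009 -0.023  2.816] yaw 0.019 other -22.48
```

>>> drive_tool(motion=[[[60,0,0,1.2,0],[60,0,0,2.2,0],[60,0,0,2.7,0],[60,0,0,2.7,0],[20,0,0,2.7,0],[20,0,0,2.7,0],[20,0,0,2.7,0],[20,0,0,2.7,0],[20,0,0,2.7,0],[20,0,0,2.7,0]]], squeeze=30)

```text
t: 8.1
tcp_pos: [0.6607, -0.1151, 0.0139]
tool_rot: [0.906, 0.423, 0.001, 0.001]
force: [0.6, 0.7, 5.9]
finger_gap: 0.377
gripper_force: 30.3
```

>>> drive_tool(motion=[[[20,0,0,-0.5,0],[20,0,0,-1.5,0],[20,0,0,-3,0],[20,0,0,-3,0],[20,0,0,-3,0]]])

```text
t: 8.6
tcp_pos: [0.6601, -0.1149, 0.1043]
tool_rot: [0.906, 0.423, 0.001, 0.001]
force: [-0.8, 0.3, 0.3]
finger_gap: 0.37
gripper_force: 30.0
```

```bash
python3 -c "
from h import *
plan(.5345,-.3580,.10,-10.6); i=manip.snapshot('scene'); save('s4',i,(200,150,370,320),3)"
```

```text
q6 0.36 tcp [ 0.6601 -0.1149  0.1043] jaw -40.0 -> units [-8.9    1.996  0.14 ] yaw -3.67 other 18.83
```

View pics/s4.png

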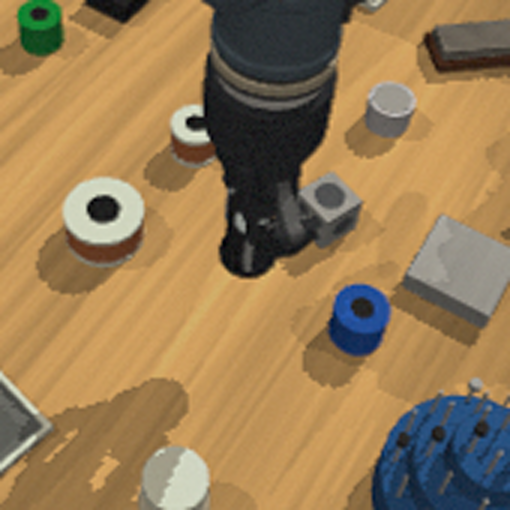

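The loupe is hidden behind the fingers, and nothing is left at its old spot. Carrying it to the +x square compartment, then I'll check tilt there.

>>> drive_tool(motion=[[[20,-8.9,2.0,0,-3.67],[20,-8.9,2.0,0,-3.67],[20,-8.9,2.0,0,-3.67],[20,-8.9,2.0,0,-3.67],[20,-8.9,2.0,0,-3.67],[20,-8.9,2.0,0,-3.67],[20,-8.9,2.0,0,-3.67],[20,-8.9,2.0,0.8,-3.67],[20,-8.9,2.0,1,-3.67],[20,-8.9,2.0,1,-3.67]]])

```text
t: 9.65
tcp_pos: [0.5327, -0.3555, 0.0698]
tool_rot: [0.769, 0.639, -0.0, -0.003]
force: [-0.3, -0.3, 0.1]
finger_gap: 0.374
gripper_force: 30.0
```

```bash
python3 -c "
from h import *
plan(.5345,-.3580,.017,-10.6); i=manip.snapshot('scene'); save('s5',i,(90,180,260,350),3)"
```

```text
q6 -0.58 tcp [ 0.5327 -0.3555  0.0698] jaw -10.5 -> units [-0.078  0.083  1.76 ] yaw 0.006 other -22.49
```

View pics/s5.png

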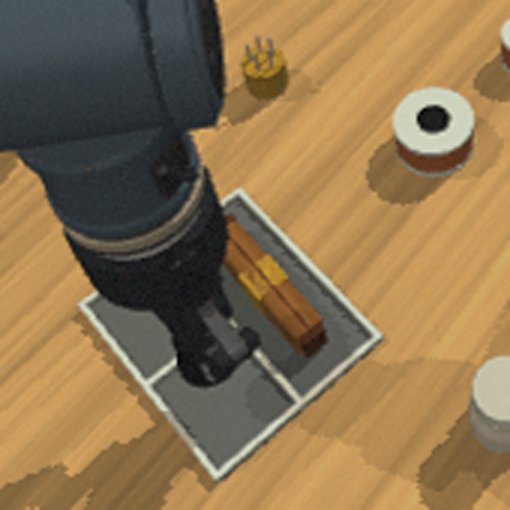

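>>> drive_tool(motion=[[[20,-0.08,0.08,0.9,0],[20,-0.08,0.08,1.4,0],[20,-0.08,0.08,1.65,0],[20,-0.08,0.08,1.74,0],[20,-0.08,0.08,1.78,0],[20,-0.08,0.08,1.78,0],[20,-0.08,0.08,1.78,0]]])

```text
t: 10.4
tcp_pos: [0.5361, -0.361, 0.0195]
tool_rot: [0.769, 0.639, 0.0, 0.001]
force: [-0.7, -0.5, 0.5]
finger_gap: 0.372
gripper_force: 30.0
```

>>> drive_tool(motion=[[[20,0,0,0.05,0],[20,0,0,0.08,0],[20,0,0,0.08,0],[20,0,0,0.08,0]]])

```text
t: 10.8
tcp_pos: [0.5359, -0.3609, 0.0169]
tool_rot: [0.769, 0.639, -0.0, 0.0]
force: [-1.3, 0.3, 4.5]
finger_gap: 0.37
gripper_force: 30.3
```

Contact with the floor (4.5 N). Release and lift.

>>> drive_tool(motion=[[[42,0,0,0,0],[42,0,0,0,0],[42,0,0,0,0],[42,0,0,-0.5,0],[42,0,0,-1.5,0],[60,0,0,-3,0],[60,0,0,-3.3,0],[60,0,0,-3.3,0]]])

```text
t: 11.6
tcp_pos: [0.5372, -0.3619, 0.1188]
tool_rot: [0.769, 0.639, 0.0, 0.003]
force: [0.6, 0.4, -0.4]
finger_gap: 0.705
gripper_force: 0.0
```

```bash
python3 -c "
from h import *
plan(.6605,.130,.09,90);plan(.6605,.130,.09,0); i=manip.snapshot('scene'); save('s6',i,(90,180,260,350),3)"
```

```text
q6 -0.58 tcp [ 0.5372 -0.3619  0.1188] jaw -10.6 -> units [16.877  1.02   0.906] yaw 9.925 other -12.57
q6 -0.58 tcp [ 0.5372 -0.3619  0.1188] jaw -10.6 -> units [16.877  1.02   0.906] yaw -1.325 other 21.18
```

View pics/s6.png

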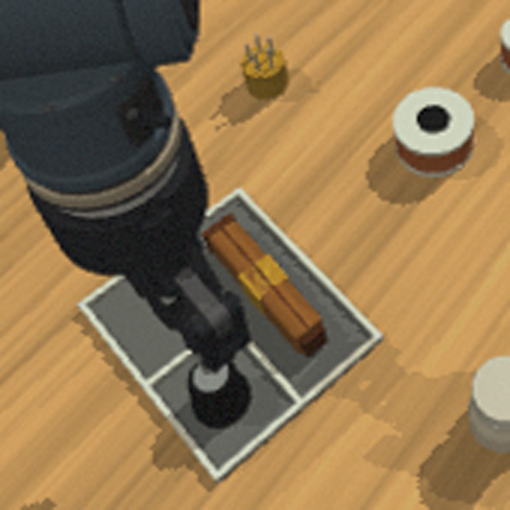

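The loupe stands upright in the +x square compartment, at (215,390). Next the small tin, keeping the jaw angle.

>>> drive_tool(motion=[[[60,16.88,1.02,0,0],[60,16.88,1.02,0,0],[60,16.88,1.02,0,0],[60,16.88,1.02,0,0],[60,16.88,1.02,0,0],[60,16.88,1.02,0,0],[60,16.88,1.02,0,0],[60,16.88,1.02,0,0],[60,16.88,1.02,0,0],[60,16.88,1.02,0,0]]])

```text
t: 12.65
tcp_pos: [0.6559, 0.1264, 0.1131]
tool_rot: [0.769, 0.639, -0.002, -0.001]
force: [-0.2, -0.2, -0.3]
finger_gap: 0.706
gripper_force: 0.0
```

>>> drive_tool(motion=[[[60,0,0,0.6,0],[60,0,0,0.6,0]]])

```text
t: 12.85
tcp_pos: [0.6539, 0.1263, 0.0931]
tool_rot: [0.768, 0.64, -0.003, -0.003]
force: [-0.7, -0.6, -0.7]
finger_gap: 0.699
gripper_force: 0.0
```

```bash
python3 -c "
from h import *
plan(.661,.130,.010,-10.6)"
```

```text
q6 0.21 tcp [0.6539 0.1263 0.0931] jaw -10.4 -> units [0.171 0.234 2.769] yaw 0.024 other -22.48
```

>>> drive_tool(motion=[[[60,0.15,0.2,0.8,0],[60,0.15,0.2,1.0,0],[60,0.15,0.2,1.0,0],[60,0.15,0.2,1.0,0]]])

```text
t: 13.25
tcp_pos: [0.6636, 0.1266, 0.0674]
tool_rot: [0.77, 0.638, -0.0, -0.0]
force: [-0.0, 0.6, 0.4]
finger_gap: 0.702
gripper_force: 0.0
```

```bash
python3 -c "
from h import *
plan(.661,.130,.010,-10.6)"
```

```text
q6 0.21 tcp [0.6636 0.1266 0.0674] jaw -10.7 -> units [ 0.095 -0.105  1.912] yaw -0.01 other 22.49
```

>>> drive_tool(motion=[[[60,0.1,-0.05,1.0,0],[60,0.1,-0.05,1.6,0],[60,0.1,-0.05,1.85,0],[60,0.1,-0.05,1.85,0],[30,0.1,-0.05,1.85,0],[30,0.1,-0.05,1.85,0],[30,0.1,-0.05,1.85,0],[30,0.1,-0.05,1.85,0],[30,0.1,-0.05,1.85,0],[30,0.1,-0.05,1.85,0]]], squeeze=40)

```text
t: 14.25
tcp_pos: [0.664, 0.1309, 0.0129]
tool_rot: [0.769, 0.639, 0.001, 0.001]
force: [-0.2, -0.9, 5.8]
finger_gap: 0.468
gripper_force: 40.9
```

>>> drive_tool(motion=[[[30,0,0,-0.5,0],[30,0,0,-1.5,0],[30,0,0,-3,0],[30,0,0,-3.3,0],[30,0,0,-3.3,0],[30,0,0,-3.3,0]]])

```text
t: 14.85
tcp_pos: [0.6619, 0.1309, 0.1101]
tool_rot: [0.769, 0.639, -0.001, -0.001]
force: [-0.4, 0.1, -0.4]
finger_gap: 0.471
gripper_force: 40.5
```

```bash
python3 -c "
from h import *
plan(.4529,-.3428,.12,-10.6)"
```

```text
q6 0.22 tcp [0.6619 0.1309 0.1101] jaw -10.6 -> units [-16.804  -3.943  -0.315] yaw -0.0 other 22.5
```

>>> drive_tool(motion=[[[30,-16.8,-3.94,0,0],[30,-16.8,-3.94,0,0],[30,-16.8,-3.94,0,0],[30,-16.8,-3.94,0,0],[30,-16.8,-3.94,0,0],[30,-16.8,-3.94,0,0],[30,-16.8,-3.94,0,0],[30,-16.8,-3.94,0,0],[30,-16.8,-3.94,0,0],[30,-16.8,-3.94,0,0]]])

```text
t: 15.85
tcp_pos: [0.4589, -0.327, 0.1087]
tool_rot: [0.77, 0.639, -0.0, -0.002]
force: [0.1, 0.0, -0.1]
finger_gap: 0.47
gripper_force: 40.5
```

```bash
python3 -c "
from h import *
plan(.4529,-.3428,.06,-10.6)"
```

```text
q6 -0.63 tcp [ 0.4589 -0.327   0.1087] jaw -10.6 -> units [-0.558 -0.095  1.623] yaw -0.002 other 22.5
```

>>> drive_tool(motion=[[[30,-0.5,-0.08,0.8,0],[30,-0.5,-0.08,1.6,0],[30,-0.5,-0.08,1.6,0],[30,-0.5,-0.08,1.6,0],[30,-0.5,-0.08,1.6,0]]])

```text
t: 16.35
tcp_pos: [0.4564, -0.3403, 0.063]
tool_rot: [0.769, 0.639, 0.0, -0.0]
force: [0.4, -0.0, -0.0]
finger_gap: 0.474
gripper_force: 40.6
```

```bash
python3 -c "
from h import *
plan(.4529,-.3428,.016,-10.6)"
```

```text
q6 -0.65 tcp [ 0.4564 -0.3403  0.063 ] jaw -10.5 -> units [-0.105 -0.1    1.567] yaw 0.007 other -22.49
```

>>> drive_tool(motion=[[[30,-0.1,-0.08,0.8,0],[30,-0.1,-0.08,1.3,0],[30,-0.1,-0.08,1.45,0],[30,-0.1,-0.08,1.5,0],[30,-0.1,-0.08,1.53,0],[30,-0.1,-0.08,1.55,0],[30,-0.1,-0.08,1.57,0],[30,-0.1,-0.08,1.57,0],[30,-0.1,-0.08,1.57,0]]])

```text
t: 17.25
tcp_pos: [0.4533, -0.3435, 0.016]
tool_rot: [0.769, 0.639, 0.0, 0.0]
force: [-0.1, 0.8, -0.5]
finger_gap: 0.473
gripper_force: 40.6
```

>>> drive_tool(motion=[[[30,0,0,0.03,0],[30,0,0,0.05,0],[30,0,0,0.05,0]]])

```text
t: 17.55
tcp_pos: [0.4533, -0.3435, 0.0159]
tool_rot: [0.769, 0.639, -0.0, 0.0]
force: [-1.3, 1.4, 9.8]
finger_gap: 0.469
gripper_force: 41.5
```

Contact. Release and lift.

>>> drive_tool(motion=[[[49,0,0,0,0],[49,0,0,0,0],[49,0,0,0,0],[49,0,0,-0.5,0],[49,0,0,-1.5,0],[60,0,0,-3,0],[60,0,0,-3.3,0],[60,0,0,-3.3,0]]])

```text
t: 18.35
tcp_pos: [0.4543, -0.3445, 0.1159]
tool_rot: [0.769, 0.639, 0.0, 0.003]
force: [0.7, -0.3, -0.0]
finger_gap: 0.7
gripper_force: 0.0
```

```bash
python3 -c "
from h import *
plan(.669,-.0005,.09,-17)
i=manip.snapshot('scene'); save('s7',i,(90,180,350,350),3)"
```

```text
q6 -0.66 tcp [ 0.4543 -0.3445  0.1159] jaw -10.6 -> units [12.591  4.921  0.843] yaw 0.8 other -21.7
```

View pics/s7.png

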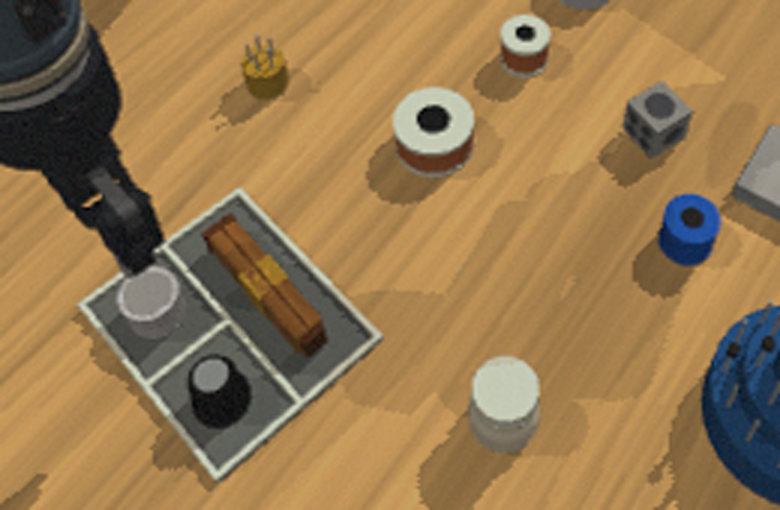

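All three are right: clamp (265,280), loupe (215,390) and tin (150,300) sit inside their compartments. Next the doming block, with the jaw at 72° to stay clear of the grey slab.

>>> drive_tool(motion=[[[70,12.6,4.92,0,-10.3],[70,12.6,4.92,0,-10.3],[70,12.6,4.92,0,-10.3],[70,12.6,4.92,0,-10.3],[70,12.6,4.92,0,-10.3],[70,12.6,4.92,0,-10.3],[70,12.6,4.92,0,-10.3],[70,12.6,4.92,0,-10.3],[70,12.6,4.92,0,-10.3],[70,12.6,4.92,0,-10.3]]])

```text
t: 19.4
tcp_pos: [0.6673, 0.004, 0.1105]
tool_rot: [0.154, 0.988, 0.0, -0.002]
force: [-0.4, -0.5, 0.4]
finger_gap: 0.82
gripper_force: 0.0
```

```bash
python3 -c "
from h import *
plan(.669,-.0005,.08,72)
"
```

```text
q6 -1.42 tcp [0.6673 0.004  0.1105] jaw 72.3 -> units [-0.105 -0.125  1.018] yaw 0.036 other -22.46
```

>>> drive_tool(motion=[[[70,0,0,0.5,0],[70,0,0,1,0],[70,0,0,1,0],[70,0,0,1,0]]])

```text
t: 19.8
tcp_pos: [0.6666, 0.0006, 0.0814]
tool_rot: [0.159, 0.987, 0.0, -0.002]
force: [0.3, 1.2, -0.1]
finger_gap: 0.825
gripper_force: 0.0
```

```bash
python3 -c "
from h import *
plan(.669,-.0005,.010,72)
"
```

```text
q6 -1.42 tcp [6.666e-01 6.000e-04 8.140e-02] jaw 71.7 -> units [-0.094 -0.008  2.38 ] yaw -0.038 other 22.46
```

>>> drive_tool(motion=[[[70,-0.07,0,1.0,0],[70,-0.07,0,1.9,0],[70,-0.07,0,2.35,0],[70,-0.07,0,2.35,0],[25,-0.07,0,2.35,0],[25,-0.07,0,2.35,0],[25,-0.07,0,2.35,0],[25,-0.07,0,2.35,0],[25,-0.07,0,2.35,0],[25,-0.07,0,2.35,0]]], squeeze=80)

```text
t: 20.8
tcp_pos: [0.6715, 0.0004, 0.0149]
tool_rot: [0.158, 0.987, 0.0, 0.002]
force: [0.1, 0.7, 5.8]
finger_gap: 0.424
gripper_force: 82.0
```

>>> drive_tool(motion=[[[25,0,0,0,0],[25,0,0,-0.5,0],[25,0,0,-1.5,0],[25,0,0,-3,0],[25,0,0,-3.3,0],[25,0,0,-3.3,0],[25,0,0,-3.3,0]]])

```text
t: 21.5
tcp_pos: [0.6682, 0.0006, 0.1102]
tool_rot: [0.158, 0.987, -0.0, -0.002]
force: [-0.3, -0.6, -5.0]
finger_gap: 0.433
gripper_force: 81.1
```

```bash
python3 -c "
from h import *
plan(.5517,.3001,.10,83)
"
```

```text
q6 -1.42 tcp [6.682e-01 6.000e-04 1.102e-01] jaw 71.8 -> units [6.806 8.272 0.359] yaw -1.4 other 21.1
```

>>> drive_tool(motion=[[[25,6.8,8.27,0,-1.4],[25,6.8,8.27,0,-1.4],[25,6.8,8.27,0,-1.4],[25,6.8,8.27,0,-1.4],[25,6.8,8.27,0,-1.4],[25,6.8,8.27,0,-1.4],[25,6.8,8.27,0,-1.4],[25,6.8,8.27,0,-1.4],[25,6.8,8.27,1.0,-1.4],[25,6.8,8.27,1.0,-1.4]]])

```text
t: 22.5
tcp_pos: [0.5495, 0.2978, 0.0766]
tool_rot: [0.061, 0.998, -0.002, -0.005]
force: [-1.4, 0.3, -4.2]
finger_gap: 0.423
gripper_force: 81.3
```

>>> drive_tool(motion=[[[25,0,0,0.5,0],[25,0,0,0.7,0],[25,0,0,0.7,0],[25,0,0,0.7,0]]])

```text
t: 22.9
tcp_pos: [0.554, 0.2995, 0.0609]
tool_rot: [0.061, 0.998, 0.0, 0.0]
force: [0.4, 0.3, -4.1]
finger_gap: 0.43
gripper_force: 81.4
```

```bash
python3 -c "
from h import *
plan(.5517,.3001,.018,83)
"
```

```text
q6 -1.13 tcp [0.554  0.2995 0.0609] jaw 83.0 -> units [0.078 0.012 1.429] yaw -0.005 other 22.49
```

>>> drive_tool(motion=[[[25,0.08,0,0.7,0],[25,0.08,0,1.15,0],[25,0.08,0,1.3,0],[25,0.08,0,1.36,0],[25,0.08,0,1.4,0],[25,0.08,0,1.4,0],[25,0.08,0,1.4,0]]])

```text
t: 23.6
tcp_pos: [0.5517, 0.3002, 0.0193]
tool_rot: [0.061, 0.998, 0.0, 0.001]
force: [0.4, -0.4, -4.5]
finger_gap: 0.43
gripper_force: 81.4
```

>>> drive_tool(motion=[[[25,0,0,0.04,0],[25,0,0,0.04,0],[25,0,0,0.04,0]]])

```text
t: 23.9
tcp_pos: [0.5517, 0.3003, 0.018]
tool_rot: [0.061, 0.998, 0.0, 0.001]
force: [0.7, 0.6, -3.6]
finger_gap: 0.425
gripper_force: 81.7
```

>>> drive_tool(motion=[[[25,0,0,0.04,0],[25,0,0,0.04,0],[25,0,0,0.04,0]]])

```text
t: 24.2
tcp_pos: [0.5516, 0.3002, 0.0179]
tool_rot: [0.061, 0.998, 0.0, 0.001]
force: [-1.8, -0.6, 5.4]
finger_gap: 0.428
gripper_force: 82.7
```

>>> drive_tool(motion=[[[25,0,0,0.03,0],[25,0,0,0.03,0],[25,0,0,0.03,0]]])

```text
t: 24.5
tcp_pos: [0.5516, 0.3002, 0.0179]
tool_rot: [0.061, 0.998, 0.0, 0.001]
force: [-3.4, -1.7, 9.7]
finger_gap: 0.428
gripper_force: 83.4
```

>>> drive_tool(motion=[[[46,0,0,-0.03,0],[46,0,0,-0.03,0],[46,0,0,-0.03,0],[46,0,0,-0.5,0],[46,0,0,-1.5,0],[60,0,0,-3,0],[60,0,0,-3.3,0],[60,0,0,-3.3,0]]])

```text
t: 25.3
tcp_pos: [0.553, 0.3007, 0.1175]
tool_rot: [0.061, 0.998, 0.001, 0.003]
force: [-0.4, -0.0, -0.3]
finger_gap: 0.706
gripper_force: 0.0
```

```bash
python3 -c "
from h import *
plan(.538,.0066,.07,83)
i=manip.snapshot('scene'); save('s8',i,(200,80,370,250),3)"
```

```text
q6 -1.13 tcp [0.553  0.3007 0.1175] jaw 83.0 -> units [-0.691 -9.796  1.563] yaw 0.0 other -22.5
```

View pics/s8.png

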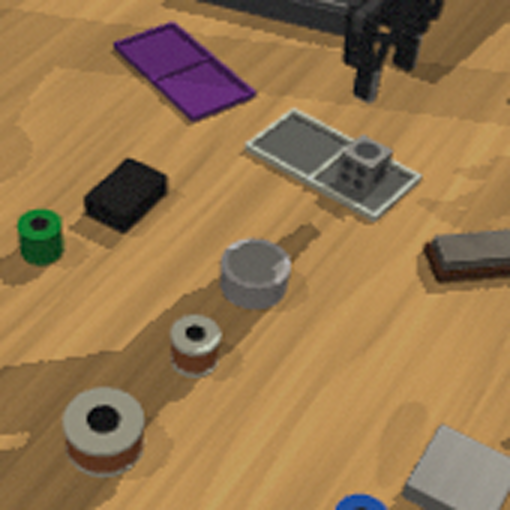

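The block sits square in the +x compartment, at (365,168). Now the small spool, at (195,343).

>>> drive_tool(motion=[[[60,-0.69,-9.8,0,0],[60,-0.69,-9.8,0,0],[60,-0.69,-9.8,0,0],[60,-0.69,-9.8,0,0],[60,-0.69,-9.8,0,0],[60,-0.69,-9.8,0,0],[60,-0.69,-9.8,1.0,0],[60,-0.69,-9.8,1.4,0],[60,-0.69,-9.8,1.4,0],[60,-0.69,-9.8,1.4,0]]])

```text
t: 26.35
tcp_pos: [0.5351, 0.0069, 0.0717]
tool_rot: [0.06, 0.998, 0.0, -0.001]
force: [0.4, 1.0, 0.2]
finger_gap: 0.701
gripper_force: 0.0
```

```bash
python3 -c "
from h import *
plan(.538,.0066,.006,83)"
```

```text
q6 -1.65 tcp [0.5351 0.0069 0.0717] jaw 83.1 -> units [-1.01e-01  2.00e-03  2.19e+00] yaw 0.011 other -22.49
```

>>> drive_tool(motion=[[[60,-0.07,0,1.0,0],[60,-0.07,0,1.8,0],[60,-0.07,0,2.15,0],[60,-0.07,0,2.15,0],[30,-0.07,0,2.15,0],[30,-0.07,0,2.15,0],[30,-0.07,0,2.15,0],[30,-0.07,0,2.15,0],[30,-0.07,0,2.15,0],[30,-0.07,0,2.15,0]]], squeeze=50)

```text
t: 27.35
tcp_pos: [0.5388, 0.0056, 0.0092]
tool_rot: [0.061, 0.998, -0.0, 0.001]
force: [-0.6, 1.9, 6.4]
finger_gap: 0.465
gripper_force: 50.6
```

>>> drive_tool(motion=[[[30,0,0,0,0],[30,0,0,-0.5,0],[30,0,0,-1.5,0],[30,0,0,-3,0],[30,0,0,-3.5,0],[30,0,0,-3.5,0],[30,0,0,-3.5,0]]])

```text
t: 28.05
tcp_pos: [0.5375, 0.0055, 0.1128]
tool_rot: [0.061, 0.998, -0.0, -0.0]
force: [0.1, 0.2, -1.2]
finger_gap: 0.471
gripper_force: 50.5
```

```bash
python3 -c "
from h import *
plan(.4723,.3099,.10,83)"
```

```text
q6 -1.65 tcp [0.5375 0.0055 0.1128] jaw 83.0 -> units [3.396 9.806 0.427] yaw -0.001 other 22.5
```

>>> drive_tool(motion=[[[30,3.4,9.8,0,0],[30,3.4,9.8,0,0],[30,3.4,9.8,0,0],[30,3.4,9.8,0,0],[30,3.4,9.8,0,0],[30,3.4,9.8,0,0],[30,3.4,9.8,0,0],[30,3.4,9.8,1,0],[30,3.4,9.8,1.7,0],[30,3.4,9.8,1.7,0]]])

```text
t: 29.05
tcp_pos: [0.4694, 0.308, 0.0578]
tool_rot: [0.061, 0.998, -0.002, -0.004]
force: [-0.3, -0.3, -0.7]
finger_gap: 0.466
gripper_force: 50.7
```

>>> drive_tool(motion=[[[30,0,0,0,0],[30,0,0,0,0]]])

```text
t: 29.25
tcp_pos: [0.4732, 0.3094, 0.0623]
tool_rot: [0.061, 0.998, 0.0, 0.0]
force: [0.9, -0.1, -0.1]
finger_gap: 0.465
gripper_force: 50.7
```

```bash
python3 -c "
from h import *
plan(.4723,.3099,.0125,83)"
```

```text
q6 -1.07 tcp [0.4732 0.3094 0.0623] jaw 82.9 -> units [0.034 0.014 1.659] yaw -0.006 other 22.49
```

>>> drive_tool(motion=[[[30,0.03,0,0.8,0],[30,0.03,0,1.35,0],[30,0.03,0,1.5,0],[30,0.03,0,1.56,0],[30,0.03,0,1.6,0],[30,0.03,0,1.63,0],[30,0.03,0,1.63,0],[30,0.03,0,1.63,0]]])

```text
t: 30.05
tcp_pos: [0.472, 0.31, 0.0135]
tool_rot: [0.061, 0.998, 0.0, 0.0]
force: [-0.5, 0.4, -1.6]
finger_gap: 0.47
gripper_force: 50.7
```

>>> drive_tool(motion=[[[30,0,0,0.04,0],[30,0,0,0.04,0],[30,0,0,0.04,0]]])

```text
t: 30.35
tcp_pos: [0.4719, 0.31, 0.0122]
tool_rot: [0.061, 0.998, 0.0, 0.0]
force: [-0.3, 0.2, 3.7]
finger_gap: 0.466
gripper_force: 51.1
```

>>> drive_tool(motion=[[[47,0,0,0,0],[47,0,0,0,0],[47,0,0,0,0],[47,0,0,-0.4,0],[47,0,0,-1.2,0],[47,0,0,-2.5,0],[60,0,0,-4,0],[60,-2,2,-5,0],[60,-2,4,-5,0],[60,-2,4,-5,0]]])

```text
t: 31.35
tcp_pos: [0.5478, 0.4233, 0.1649]
tool_rot: [0.062, 0.998, 0.001, 0.002]
force: [0.6, -0.4, -0.6]
finger_gap: 0.704
gripper_force: 0.0
```

Run:
```python
from h import *
import os
print(manip.sense()['t'])
a=manip.snapshot('scene'); b=manip.snapshot('top')
k=lambda i,x0,y0,x1,y1,w,h:cv2.resize(i[y0:y1,x0:x1],(w,h),interpolation=cv2.INTER_CUBIC)
save('fin',np.vstack([np.hstack([k(a,100,90,380,350,420,390),k(a,260,100,360,160,380,228) if 0 else k(a,270,100,360,190,380,390)]),k(b,120,90,430,250,800,0) if 0 else np.zeros((0,800,3),np.uint8)]))
save('fint',b,(120,90,430,250),2.5)
```

```text
31.35
```

View pics/fin.png

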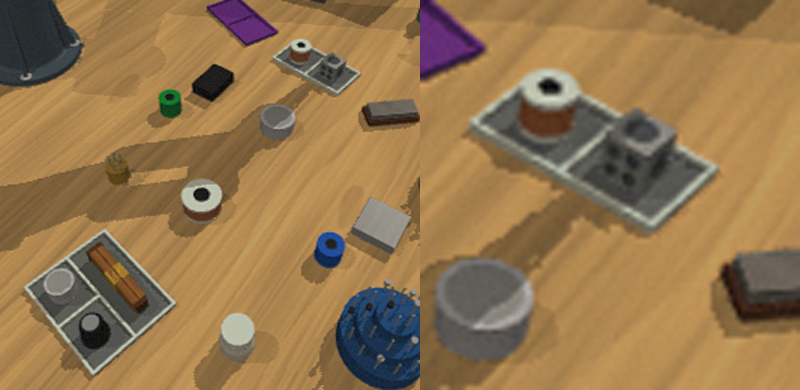

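View pics/fint.png

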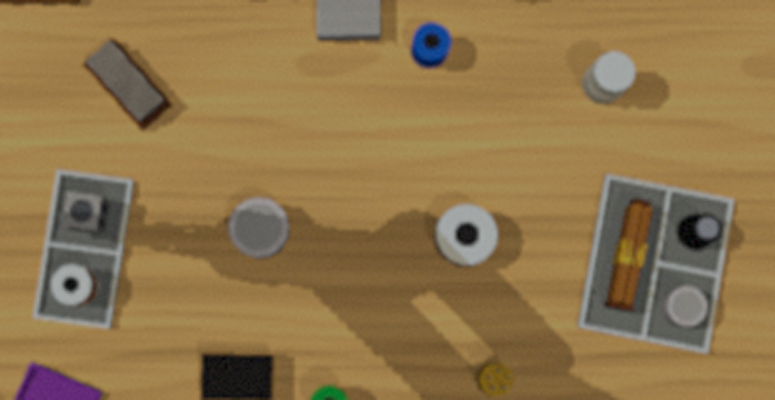

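All five pieces sit inside their compartments: block (82,210), spool (72,284), clamp (630,255), loupe (700,230) and tin (687,306). The large tin and large spool have not moved, and the gripper is clear.

```bash
python3 -c "
from station import manip
print(manip.sign_off())"
```

```text
the job is handed in; nothing more can be done
None
```

I made up both trays in the order you listed and handed the job in at about 31 s; the final pictures show all five pieces seated in their compartments and the large tin and large spool where they were.

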